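# Clamp a gift box in the packing bench's cam fixture

### The job

The cream gift box with the green band has just been glued: stand it upright in the nest of the blue cam fixture, between the rubber pad and the fence, and let go of it. Then turn the crank anticlockwise (seen from above) by its red grip until the follower roller rests in the cam's first flat, the yellow one, and let go, so that the box stays clamped by itself. Go gently and feel for the flat: short of it the clamp springs open again, and the steep second step beyond it would crush the box; leave everything else on the bench where it is.

Things in the scene. Friction and masses are not known exactly. Their poses are not given: they have to be found in the camera images.
- fixture: cam clamping fixture fixed on the bench: blue base plate 170 x 355 mm, top 20 mm above the bench; origin on the bench, z up. Its follower slide runs along the fixture's y: camshaft (vertical) at y = +125 mm, nest and fence towards -y. The steel plate cam lies 46 mm above the bench with the crank over it; the brass follower roller is on the cam's -y side
- fence: the fixture's fixed aluminium fence, 56 mm wide, 50 mm high; origin on the base plate; its face to the nest is 7 mm towards fixture +y of its origin, at fixture y = -125 mm. The clamped box is pressed on it with about 14 N in the cam's first flat; 20 N crushes the box
- nest (a point): middle of the nest's floor (base plate top) at fixture x = 0, y = -72 mm. Free length between open pad and fence 106 mm along fixture y, for the box's 90 mm; rails 6 mm high leave 70 mm along fixture x for its 60 mm. The box need not touch the fence, the pad pushes it home. The pad is 50 mm wide, its top 68 mm above the bench, face at fixture y = -19 mm
- crank_axis (a point): on the shaft's axis, 115 mm up. Anticlockwise from above: 0.1 to 2 rad idle; rise of 1.4 rad (the sprung pad moves 30 mm to -y, meeting a box at the fence after 16 mm); first flat, yellow, 0.36 rad; steep second step, which crushes the box 0.09 rad up. From its start the crank turns 1.5 to 3.4 rad to where the flat begins: cam start and crank setting differ every time and are not given
- crank_grip (a point): middle of the red grip: upright, round, 24 mm thick, 87 to 143 mm above the bench, 65 mm from the axis, spins on its pin, so a pinch from above need not turn. Force along its circle against turning: idle under 1 N; rise 2 N, with the box growing to 5 to 8 N; flat: falls under 1 N at once, and the crank stays put; second step 15 N and more. Let go on the rise, it springs back. Arm's top at 84 mm
- gift_box_center (a point): centre of the cream gift box with green band: rigid box 60 mm (its x) x 90 mm (its y) x 70 mm high, about 0.25 kg, standing on the bench, centre 35 mm above its underside
- gift_box: the same box, origin at the centre of its underside
- kraft_box: brown box of the same size with a black band: not to be moved; origin at the centre of its underside
- tape_roll: amber roll of tape, 100 mm wide, 48 mm high, bystander; origin under its centre
- glue_bottle: white bottle, 50 mm wide, 100 mm high, bystander; origin under its centre
- screwdriver: screwdriver lying on the bench, bystander
- wrench: wrench lying on the bench, bystander
- mug: white mug, 80 mm wide, 90 mm high, bystander; origin under its centre
- ring_box: small green box 50 x 50 x 40 mm, bystander; origin under its centre
Not all that is in view belongs to the job. Leave any pink look-alike of the gift_box alone.

How it is judged:
By the outcome, as a careful person would: the job done as asked, in the order asked, and still so for the second after the job is handed in, with the robot touching nothing.
It also fails if it takes over 72 s, if anything falls off the work surface, if the arm or the gripper's body presses on something with over 40 N, if the wrist force passes 120 N, or if a joint passes its speed limit or range.

### The arm

A 6-joint arm with a two-finger parallel gripper is mounted at the origin on the work surface. World frame = base frame: x ahead of the robot, y to its left, z up, the work surface at z = 0. Lengths are in m, angles in rad, forces in N, time in s.
With the tool pointing down it reaches from about 0.35 to 0.775 m from the base axis. Payload 7.3 kg.
Tool frame: the origin (TCP) lies midway between the tips of the shut fingers; the grasp point (between the pads) lies manip.tcp_to_grasp behind it (manip.tcp_to_grasp is the distance from the TCP to the grasp point, in m); x points along the fingers, z is the direction in which the jaws open and shut, and the axes are right-handed (so a half turn about x gives the same grasp; the last joint's range is limited). The gripper opens to 92 mm and grips with 3 to 60 N. Pads are 19 mm wide; open, the fingers measure 130 mm over their backs; the gripper's body (75 mm by 190 mm) begins 47 mm behind the grasp point.
Start: joints at [-1.449, 0.342, 1.524, -0, 1.275, -0.146], TCP at [0.139, -0.506, 0.227] pointing down, gripper open.
Joint ranges: [-2.53, 2.53], [-0.77, 2.02], [0.04, 2.7], [-1, 4.14], [0.28, 2.66], [-3.11, 3.11]. Speed limits (rad/s): [2.57, 2.57, 3.14, 3.14, 3.14, 3.14].

### API

Orientations are given as a unit quaternion [w, x, y, z].
In Python, from rig import telemetry, imaging, ticket, manip gives the robot as it stands. The module is installed in compiled form; this text tells all that it offers.
- The arm moves only by the shell command python3 -m creep 'ROWS' [FORCE]. ROWS is JSON, a list of rows, each an object with "delta_pos": the shift along the tool's x, y, z in mm, a list of three; "turn": the turn, a rotation vector about the tool's x, y, z in degrees, a list of three; "claw": the opening in per cent of the stroke, from 0 (shut) to 100 (fully open). In form: [{"delta_pos": [x, y, z], "turn": [wx, wy, wz], "claw": claw}, ...]. A call has 1 to 10 rows; each row shifts and turns the pose as measured when the row begins, along the tool's axes as they then stand; what a row does not reach is not made up. A row lasts 1/8 s, in which the tool goes at most 62.5 mm and 10.7 degrees, less where a joint would pass 70% of its speed; a pose out of reach is approached as far as the arm can. A call with a gripper value outside its range is refused whole. The fingers move at their own pace and stop on an object; FORCE is the grip in N (left out, the last holds). Time passes only in rows, so rows that do not move let the fingers close. It gives the time, the measured TCP pose, the force and the opening at its end, in the units of the state.
- telemetry.state(): the state, without advancing time (a new reading comes with each control period).
- imaging.capture(name): name is "scene" or "top" or "wrist"; returns (picture, depth): 384x512x3 uint8, blue, green, red; 384x512 float32, m along the optical axis (not along the pixel's ray), 0 where there is no reading.
- imaging.get_calibration(name): a dict with "vfov" (degrees; the focal length in pixels is half the picture's height over the tangent of half this angle, whatever the lens; pixels are square), "cx", "cy" (the principal point, pixels), "T" (4x4, takes a point from camera to world coordinates); the wrist camera has in their place "T_tool_cam" (4x4, takes a point from camera to tool coordinates, whose origin is the TCP and whose axes are the tool frame's). Camera axes: x right, y down, z forward; pixel columns grow to the right and rows downward; lengths in m; the calibration is good to about 2 mm. A picture is of the moment at which its call begins: read the wrist's pose just before it. get_calibration takes no time and is no camera call.
- ticket.close_job(): hands the job in, once; it reports no verdict.
The state is a dict: "time_s": time; "joint_positions": joint angles; "qd": joint speeds; "tau": joint torques, N m; "position": TCP position; "orientation": TCP orientation; "ft_force": force on the tool from outside, world axes, zero at the start; "moment": the same for the moment, N m; "opening": finger opening in m.
Only numpy, scipy, OpenCV 4.12 (cv2) and the standard library are available. Lean on these libraries where they do the work, as an engineer would, in place of code of your own. Each camera call takes 0.05 s, during which the arm holds its last target. There are 200 camera calls.

## Working session

There is one attempt and no reset: what is moved stays moved. The work goes in short steps, Python scripts to look and compute and a shell command to move; the robot and the scene stay as the last step left them, time stands still between calls to the robot, and variables do not carry over. Pictures are saved under pics/ and viewed, about 8 in all and at most 12, crops included, and the job is handed in when it is done.

```bash
mkdir -p pics
cat > h.py <<'E'
import numpy as np, cv2
from scipy.spatial.transform import Rotation as R
from rig import telemetry, imaging, ticket, manip
def cap(n):
    s=telemetry.state(); im,d=imaging.capture(n); c=imaging.get_calibration(n)
    if 'T' in c: T=np.array(c['T'])
    else:
        w=np.eye(4); w[:3,:3]=rot(s).as_matrix(); w[:3,3]=s['position']; T=w@np.array(c['T_tool_cam'])
    f=im.shape[0]/2/np.tan(np.radians(c['vfov'])/2)
    return im,d,(T,f,c['cx'],c['cy'])
def rot(s):
    q=s['orientation']; return R.from_quat([q[1],q[2],q[3],q[0]])
def ray(K,u,v,z):
    T,f,cx,cy=K; d=T[:3,:3]@np.array([(u-cx)/f,(v-cy)/f,1]); o=T[:3,3]; return o+d*(z-o[2])/d[2]
def cloud(d,K):
    T,f,cx,cy=K; v,u=np.indices(d.shape); p=np.stack([(u-cx)/f*d,(v-cy)/f*d,d],-1); return p@T[:3,:3].T+T[:3,3]
def todelta(target):
    s=telemetry.state(); return rot(s).inv().apply(np.array(target)-s['position'])*1000
E
python3 - <<'E'
from h import *
print(telemetry.state(), manip.tcp_to_grasp)
print(rot(telemetry.state()).as_matrix().round(3))
for n in ('scene','top'):
    im,d,K=cap(n); cv2.imwrite(f'pics/{n}0.png',im); np.savez(f'{n}0.npz',im=im,d=d,T=K[0],k=K[1:]); print(n,K)
E
```

```text
{'time_s': 0.0, 'joint_positions': array([-1.44902338e+00,  3.42712755e-01,  1.52500843e+00, -4.08573623e-05,
        1.27538365e+00, -1.45970848e-01]), 'qd': array([-0.00083773,  0.00088117,  0.00033159, -0.00173816, -0.00032856,
       -0.00047869]), 'tau': array([-6.70046338e-04, -4.31246102e+01, -2.44220209e+01,  7.17329420e-02,
        5.60350728e-02, -1.11402130e-04]), 'position': array([ 0.13886697, -0.50588579,  0.22605313]), 'orientation': array([ 0.56188153,  0.42915954,  0.56264819, -0.42841366]), 'ft_force': array([-0.19396493,  0.11018679, -0.47316186]), 'moment': array([ 0.03877506, -0.0284144 ,  0.02872541]), 'opening': 0.09159659302231363} 0.0188
[[-0.     0.964  0.265]
 [ 0.001  0.265 -0.964]
 [-1.     0.    -0.002]]
scene (array([[-0.58273501,  0.53034026, -0.61575897,  1.33386458],
       [ 0.81261468,  0.38846521, -0.43445617,  0.54269228],
       [ 0.00879134, -0.75354761, -0.65733456,  0.93215163],
       [ 0.        ,  0.        ,  0.        ,  1.        ]]), np.float64(441.0865043805493), 256.6224522737261, 197.8087985433804)
top (array([[-0.02253536, -0.9942852 ,  0.10435084,  0.44009314],
       [-0.99967561,  0.02117168, -0.01415768,  0.01881138],
       [ 0.01186749, -0.10463603, -0.99443977,  1.2286001 ],
       [ 0.        ,  0.        ,  0.        ,  1.        ]]), np.float64(386.8139503742652), 259.5977203225671, 187.36448566499791)
```

View pics/top0.png

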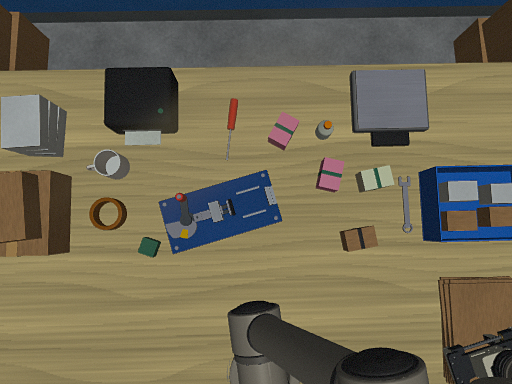

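View pics/scene0.png

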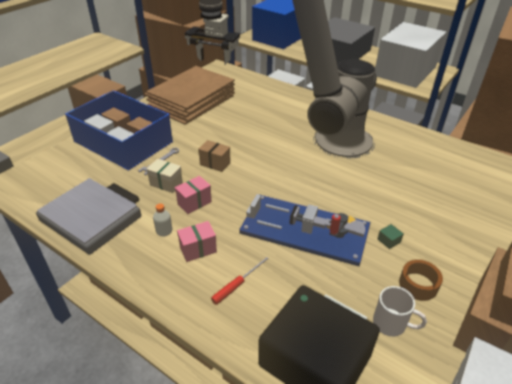

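The top view shows the cream box at about (376,179), with pink look-alikes at (331,174) and (284,130). The fixture is centred near (221,211), with the yellow mark at (185,233), the red grip at (180,197) and the fence at about (272,195).

Run:
```python
from h import *
z=np.load('top0.npz'); im=z['im'];d=z['d'];K=(z['T'],*z['k'])
P=cloud(d,K); hsv=cv2.cvtColor(im,cv2.COLOR_BGR2HSV)
def win(u0,v0,u1,v1):
    m=np.zeros(d.shape,bool); m[v0:v1,u0:u1]=1; return m
# box: top by depth
m=win(350,155,400,205)&(P[...,2]>.055)&(P[...,2]<.085)
u,v=np.where(m)[::-1]; print('n',len(u),'z',np.median(P[m][:,2]))
r=cv2.minAreaRect(np.stack([u,v],1).astype(np.float32)); c=cv2.boxPoints(r)
w=np.array([ray(K,*q,.07) for q in c]); print('box corners',w.round(4),w.mean(0)); print(np.linalg.norm(np.diff(w,axis=0),axis=1))
# fixture blue
m=win(150,160,295,262)&(hsv[...,0]>100)&(hsv[...,0]<125)&(hsv[...,1]>140)
cs,_=cv2.findContours(m.astype(np.uint8)*255,0,2); c=max(cs,key=cv2.contourArea)
c=cv2.boxPoints(cv2.minAreaRect(c)); w=np.array([ray(K,*q,.02) for q in c]); print('fix',w.round(4),w.mean(0)); e=np.diff(w,axis=0); print(np.linalg.norm(e,axis=1),np.degrees(np.arctan2(e[:,1],e[:,0])))
m=win(165,185,200,215)&((hsv[...,0]<8)|(hsv[...,0]>172))&(hsv[...,1]>150)
v,u=np.where(m); print('red',len(u),u.mean(),v.mean(),ray(K,u.mean(),v.mean(),.13),np.median(P[m],axis=0),P[m][:,2].max())
m=win(170,222,200,245)&(abs(hsv[...,0].astype(int)-26)<6)&(hsv[...,1]>180)
v,u=np.where(m); print('yel',len(u),ray(K,u.mean(),v.mean(),.046))
for n,a in(('top',(150,160,300,262)),('scene',(230,180,380,275))):
    q=np.load(n+'0.npz')['im'][a[1]:a[3],a[0]:a[2]]; cv2.imwrite(f'pics/{n}crop.png',cv2.resize(q,(600,400),interpolation=2))
a=cv2.imread('pics/topcrop.png');b=cv2.imread('pics/scenecrop.png');cv2.imwrite('pics/crop.png',np.vstack([cv2.resize(a,(450,300)),cv2.resize(b,(450,285))]))
```

```text
n 632 z 0.06957210150132487
box corners [[ 0.6051 -0.3008  0.07  ]
 [ 0.623  -0.3957  0.07  ]
 [ 0.562  -0.4049  0.07  ]
 [ 0.5443 -0.3104  0.07  ]] [ 0.58361    -0.35295781  0.07      ]
[0.09665258 0.06170386 0.09613569]
fix [[ 0.5279  0.3213  0.02  ]
 [ 0.6247 -0.0204  0.02  ]
 [ 0.4629 -0.0648  0.02  ]
 [ 0.3693  0.273   0.02  ]] [0.49621168 0.12727448 0.02      ]
[0.35515399 0.16783104 0.35047156] [ -74.18288871 -164.67985849  105.48602347]
red 48 180.52083333333334 196.95833333333334 [0.53275208 0.22846303 0.13      ] [0.53185128 0.2252855  0.14046353] 0.14497819406435708
yel 57 [0.42870204 0.23411399 0.046     ]
```

View pics/crop.png

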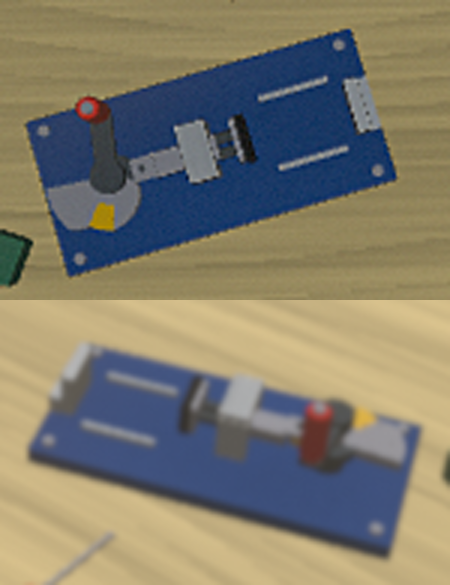

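```bash
python3 -m creep '[{"delta_pos":[0,50,-3],"turn":[0,0,0],"claw":100},{"delta_pos":[0,50,-3],"turn":[0,0,0],"claw":100},{"delta_pos":[0,50,-3],"turn":[0,0,0],"claw":100},{"delta_pos":[0,50,-3],"turn":[0,0,0],"claw":100},{"delta_pos":[0,50,-3],"turn":[0,0,0],"claw":100},{"delta_pos":[0,50,-3],"turn":[0,0,0],"claw":100},{"delta_pos":[0,50,-3],"turn":[0,0,0],"claw":100},{"delta_pos":[0,50,-3],"turn":[0,0,0],"claw":100},{"delta_pos":[0,40,-3],"turn":[0,0,0],"claw":100},{"delta_pos":[0,20,-3],"turn":[0,0,0],"claw":100}]' 25
python3 -m creep '[{"delta_pos":[0,0,0],"turn":[-10.6,0,0],"claw":100},{"delta_pos":[0,0,0],"turn":[-10.6,0,0],"claw":100},{"delta_pos":[0,0,0],"turn":[-10.6,0,0],"claw":100},{"delta_pos":[0,0,0],"turn":[-10.6,0,0],"claw":100},{"delta_pos":[0,0,0],"turn":[-10.6,0,0],"claw":100},{"delta_pos":[0,0,0],"turn":[-10.6,0,0],"claw":100},{"delta_pos":[0,0,0],"turn":[-10.6,0,0],"claw":100},{"delta_pos":[0,0,0],"turn":[-10.6,0,0],"claw":100},{"delta_pos":[0,0,0],"turn":[0,0,0],"claw":100}]'
cat > look.py <<'E'
from h import *
import sys
im,d,K=cap('wrist'); n=sys.argv[1]; cv2.imwrite(f'pics/{n}.png',im); np.savez(f'{n}.npz',im=im,d=d,T=K[0],k=K[1:])
s=telemetry.state(); print(s['time_s'],s['position'],rot(s).as_matrix().round(3).tolist(),s['joint_positions'].round(2),s['ft_force'])
E
python3 look.py w1
```

```text
time_s: 1.35
position: [0.5859, -0.3508, 0.2204]
orientation: [0.558, 0.431, 0.564, -0.429]
ft_force: [-0.5, -0.1, -0.5]
opening: 0.0918
time_s: 2.48
position: [0.5863, -0.3473, 0.2127]
orientation: [0.699, -0.063, 0.709, 0.075]
ft_force: [0.2, -0.3, -1.0]
opening: 0.092
2.525 [ 0.58631011 -0.3473122   0.21265961] [[-0.016, -0.191, 0.981], [0.015, 0.981, 0.191], [-1.0, 0.018, -0.013]] [-0.65  0.67  1.02  0.    1.48 -0.84] [0.3714683  0.09362832 0.32722685]
```

View pics/w1.png

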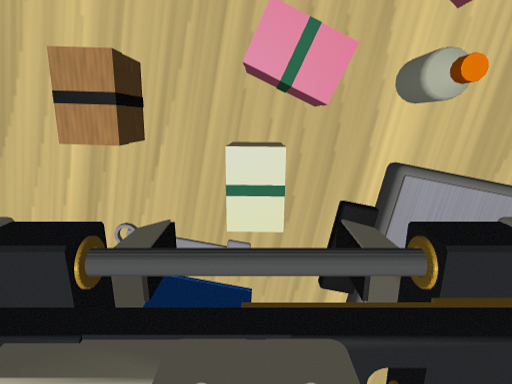

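The wrist view shows the cream box upright at (256,188), square to the jaws, with its top face spanning rows 146–232 and columns 226–285.

```bash
cat > plan.py <<'E'
from h import *
def plan(target,zdir):
    """remaining turn (deg, tool) to point down with tool z along zdir(deg), and shift in that final frame"""
    s=telemetry.state(); a=np.radians(zdir); z=np.array([np.cos(a),np.sin(a),0]); x=np.array([0,0,-1.]); G=R.from_matrix(np.stack([x,np.cross(z,x),z],1))
    print('turn',np.degrees((rot(s).inv()*G).as_rotvec()).round(2),'shift after turn mm',(G.inv().apply(np.array(target)-s['position'])*1000).round(1),'shift now',todelta(target).round(1))
E
python3 - <<'E'
from plan import *
z=np.load('w1.npz'); im=z['im'];d=z['d'];K=(z['T'],*z['k']); P=cloud(d,K)
m=np.zeros(d.shape,bool); m[130:240,210:300]=1; m&=(P[...,2]>.06)&(P[...,2]<.08)
v,u=np.where(m); c=cv2.boxPoints(cv2.minAreaRect(np.stack([u,v],1).astype(np.float32))); w=np.array([ray(K,*q,.07) for q in c]); e=np.diff(w,axis=0)
print(c,w.round(4).tolist(),w.mean(0),np.linalg.norm(e,axis=1),np.degrees(np.arctan2(e[:,1],e[:,0])),np.median(P[m][:,2]))
C=w.mean(0); plan([C[0],C[1],.02],10)
E
```

```text
[[225. 145.]
 [285. 145.]
 [285. 231.]
 [225. 231.]] [[0.5469, -0.3147, 0.07], [0.6063, -0.3029, 0.07], [0.6263, -0.393, 0.07], [0.5626, -0.4059, 0.07]] [ 0.5855282  -0.35410326  0.07      ] [0.06055641 0.09226989 0.06501699] [  11.21570017  -77.49447507 -168.55610316] 0.07105446932146314
turn [ 1.02 -0.75 -1.04] shift after turn mm [192.7  -6.6  -1.9] shift now [192.5 -10.    0.4]
```

```bash
python3 -m creep '[{"delta_pos":[40,-6,-2],"turn":[0,-0.75,-1.04],"claw":100},{"delta_pos":[50,0,0],"turn":[0,0,0],"claw":100},{"delta_pos":[35,0,0],"turn":[0,0,0],"claw":100},{"delta_pos":[0,0,0],"turn":[0,0,0],"claw":100}]'
python3 -c "
from plan import *
plan([.585,-.354,.02],11)"
```

```text
time_s: 3.02
position: [0.5853, -0.3534, 0.0849]
orientation: [0.705, -0.063, 0.704, 0.062]
ft_force: [-0.7, 0.5, 0.2]
opening: 0.0918
turn [-0.87  0.1   0.09] shift after turn mm [64.9 -0.5 -0.4] shift now [64.9 -0.4 -0.5]
```

```bash
python3 -m creep '[{"delta_pos":[35,0,0],"turn":[-0.8,0,0],"claw":100},{"delta_pos":[29,0,0],"turn":[0,0,0],"claw":100},{"delta_pos":[0,0,0],"turn":[0,0,0],"claw":40},{"delta_pos":[0,0,0],"turn":[0,0,0],"claw":40},{"delta_pos":[0,0,0],"turn":[0,0,0],"claw":40},{"delta_pos":[0,0,0],"turn":[0,0,0],"claw":40},{"delta_pos":[0,0,0],"turn":[0,0,0],"claw":40}]' 20
python3 -m creep '[{"delta_pos":[-30,0,0],"turn":[0,0,0],"claw":40},{"delta_pos":[-50,0,0],"turn":[0,0,0],"claw":40},{"delta_pos":[-50,0,0],"turn":[0,0,0],"claw":40},{"delta_pos":[-50,0,0],"turn":[0,0,0],"claw":40},{"delta_pos":[0,0,0],"turn":[0,0,0],"claw":40}]' 20
python3 - <<'E'
from plan import *
z=np.load('top0.npz'); im=z['im'];d=z['d'];K=(z['T'],*z['k']); P=cloud(d,K)
m=np.zeros(d.shape,bool); m[175:215,260:283]=1; m&=(P[...,2]>.06)&(P[...,2]<.085)
v,u=np.where(m); print('fence top',m.sum(),P[m].mean(0),ray(K,u.mean(),v.mean(),.07))
plan([.515,.058,.2],15.6)
E
```

```text
time_s: 3.9
position: [0.5906, -0.3574, 0.0314]
orientation: [0.709, -0.069, 0.699, 0.06]
ft_force: [0.1, 0.2, -3.1]
opening: 0.0602
time_s: 4.53
position: [0.5874, -0.3546, 0.2148]
orientation: [0.708, -0.068, 0.7, 0.061]
ft_force: [0.8, -0.1, -3.1]
opening: 0.0605
fence top 89 [ 0.53748648 -0.0236041   0.06943913] [ 0.53741961 -0.02358817  0.07      ]
turn [-5.13  0.54  0.59] shift after turn mm [ 14.8 416.9  41.3] shift now [ 10.6 419.    3.7]
```

```bash
python3 -m creep '[{"delta_pos":[0,0,0],"turn":[-5.1,0.5,0.6],"claw":40},{"delta_pos":[0,50,8],"turn":[0,0,0],"claw":40},{"delta_pos":[0,50,8],"turn":[0,0,0],"claw":40},{"delta_pos":[0,50,8],"turn":[0,0,0],"claw":40},{"delta_pos":[0,50,8],"turn":[0,0,0],"claw":40},{"delta_pos":[0,50,8],"turn":[0,0,0],"claw":40},{"delta_pos":[0,0,0],"turn":[0,0,0],"claw":40},{"delta_pos":[0,0,0],"turn":[0,0,0],"claw":40}]' 20
python3 look.py w2
```

```text
time_s: 5.52
position: [0.5515, -0.0938, 0.2019]
orientation: [0.694, -0.092, 0.707, 0.101]
ft_force: [0.7, -1.0, -2.7]
opening: 0.0604
5.575 [ 0.55136893 -0.09388608  0.20186297] [[-0.019, -0.269, 0.963], [0.011, 0.963, 0.269], [-1.0, 0.015, -0.015]] [-0.31  0.44  1.45  0.    1.28 -0.58] [ 0.58158332 -0.19356744 -2.72694304]
```

View pics/w2.png

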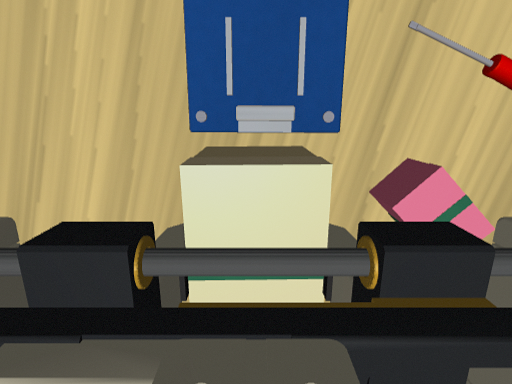

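The held box's top front edge is at row 164, columns 181–331. Ahead, the fence is at about (265,115), and the two rails are at columns 228 and 302, rows 17–95.

Run:
```python
from plan import *
z=np.load('w2.npz'); im=z['im'];d=z['d'];K=(z['T'],*z['k']); P=cloud(d,K); hsv=cv2.cvtColor(im,cv2.COLOR_BGR2HSV)
def fit(m,h,name):
    v,u=np.where(m); c=cv2.boxPoints(cv2.minAreaRect(np.stack([u,v],1).astype(np.float32))); w=np.array([ray(K,*q,h) for q in c]); print(name,m.sum(),P[m].mean(0).round(4),w.mean(0).round(4),w.round(4)[:,:2].tolist())
W=lambda a,b,c,e:np.pad(np.ones((e-b,c-a),bool),((b,384-e),(a,512-c)))
fit(W(225,98,305,138)&(P[...,2]>.06)&(P[...,2]<.08),.07,'fence top')
g=(hsv[...,1]<80)&(hsv[...,2]>110)
fit(W(218,5,240,100)&g,.026,'railL'); fit(W(292,5,312,100)&g,.026,'railR')
b=(hsv[...,0]>100)&(hsv[...,0]<125)&(hsv[...,1]>140)&W(180,60,355,140)
fit(b,.02,'blue end')
tz=.2019+.039
m=W(170,140,340,235)&(abs(P[...,2]-tz)<.012)
print('box top z',np.median(P[m][:,2])); h=np.median(P[m][:,2])
q=[ray(K,181,164.5,h),ray(K,331,164.5,h)]; print('front edge',q);
```

```text
fence top 877 [ 0.5393 -0.0234  0.0706] [ 0.5392 -0.0234  0.07  ] [[0.5111, -0.0246], [0.5637, -0.0099], [0.5676, -0.0221], [0.5144, -0.037]]
railL 447 [0.4874 0.0219 0.0282] [0.4875 0.0205 0.026 ] [[0.4746, 0.0561], [0.4805, 0.0579], [0.5006, -0.015], [0.4943, -0.0168]]
railR 466 [0.5602 0.0411 0.0302] [0.5607 0.0408 0.026 ] [[0.5675, 0.0037], [0.5477, 0.0765], [0.5538, 0.0779], [0.5739, 0.0052]]
blue end 8786 [ 0.5336 -0.0023  0.0223] [ 0.5349 -0.0066  0.02  ] [[0.4445, 0.0068], [0.6047, 0.0512], [0.6297, -0.0185], [0.4606, -0.066]]
box top z 0.24344083375223
front edge [array([ 0.51068042, -0.05570783,  0.24344083]), array([ 0.56855245, -0.03934074,  0.24344083])]
```

```bash
python3 -c "
from plan import *
plan([.5239,.0311,.13],15.5)"
python3 -m creep '[{"delta_pos":[0,0,0],"turn":[0,0.8,1.2],"claw":40},{"delta_pos":[0,50,0],"turn":[0,0,0],"claw":40},{"delta_pos":[0,50,0],"turn":[0,0,0],"claw":40},{"delta_pos":[0,22,0],"turn":[0,0,0],"claw":40},{"delta_pos":[0,0,0],"turn":[0,0,0],"claw":40}]' 20
python3 -c "
from plan import *
plan([.5239,.0311,.13],15.5)"
```

```text
turn [ 0.1  -0.89 -0.88] shift after turn mm [ 71.9 127.8   6.9] shift now [ 73.7 126.6   8.3]
time_s: 6.2
position: [0.5197, 0.0207, 0.2047]
orientation: [0.687, -0.08, 0.714, 0.105]
ft_force: [-0.1, -0.1, -2.9]
opening: 0.0602
turn [-0.46 -1.92 -2.3 ] shift after turn mm [74.7  8.9  6.8] shift now [74.7  6.   9.2]
```

```bash
python3 -m creep '[{"delta_pos":[0,9,7],"turn":[-0.4,-1.9,-2.3],"claw":40},{"delta_pos":[0,0,0],"turn":[0,0,0],"claw":40},{"delta_pos":[40,0,0],"turn":[0,0,0],"claw":40},{"delta_pos":[30,0,0],"turn":[0,0,0],"claw":40},{"delta_pos":[0,0,0],"turn":[0,0,0],"claw":40}]' 20
python3 -c "
from plan import *
plan([.5239,.0311,.055],15.5)"
```

```text
time_s: 6.82
position: [0.5272, 0.0237, 0.1331]
orientation: [0.701, -0.093, 0.702, 0.092]
ft_force: [0.7, 0.1, -1.9]
opening: 0.06
turn [-0.46 -0.08  0.04] shift after turn mm [78.1  8.  -1.2] shift now [78.1  8.1 -1.2]
```

```bash
python3 -m creep '[{"delta_pos":[0,8,-1],"turn":[-0.4,0,0],"claw":40},{"delta_pos":[25,0,0],"turn":[0,0,0],"claw":40},{"delta_pos":[20,0,0],"turn":[0,0,0],"claw":40},{"delta_pos":[0,0,0],"turn":[0,0,0],"claw":40},{"delta_pos":[0,0,0],"turn":[0,0,0],"claw":40}]' 20
python3 -c "
from plan import *
plan([.5239,.0311,.052],15.5)"; python3 look.py w3
```

```text
time_s: 7.45
position: [0.5285, 0.0302, 0.0939]
orientation: [0.704, -0.095, 0.698, 0.094]
ft_force: [0.1, 0.6, -1.8]
opening: 0.0601
turn [-0.13  0.45  0.21] shift after turn mm [41.9  2.1 -4.2] shift now [41.8  2.3 -4.5]
7.5 [0.52848106 0.0301551  0.09388868] [[0.009, -0.265, 0.964], [-0.001, 0.964, 0.265], [-1.0, -0.004, 0.008]] [-0.09  0.49  1.7  -0.    0.95 -0.36] [ 0.37100588  0.65340734 -3.28450218]
```

View pics/w3.png

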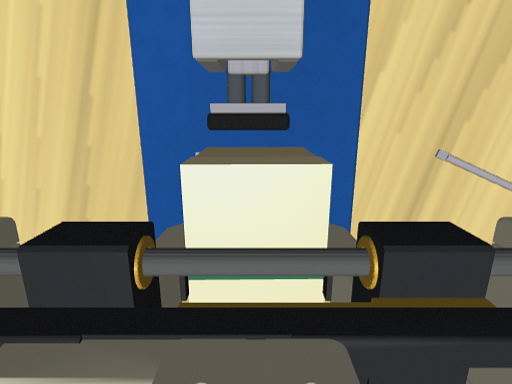

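The box is above the nest with a clear gap to the black pad at (248,121). Its centre column is 256, which fits the 4 mm lateral correction worked out.

```bash
python3 -m creep '[{"delta_pos":[0,2,-4],"turn":[0,0.4,0],"claw":40},{"delta_pos":[0,0,0],"turn":[0,0,0],"claw":40},{"delta_pos":[18,0,0],"turn":[0,0,0],"claw":40},{"delta_pos":[10,0,0],"turn":[0,0,0],"claw":40},{"delta_pos":[0,0,0],"turn":[0,0,0],"claw":40}]' 20
python3 -c "
from plan import *
plan([.5239,.0311,.052],15.5)"
```

```text
time_s: 8.12
position: [0.5253, 0.031, 0.0678]
orientation: [0.703, -0.096, 0.699, 0.093]
ft_force: [0.2, 0.1, -2.7]
opening: 0.0596
turn [-0.11  0.28  0.3 ] shift after turn mm [15.8  0.5 -1.4] shift now [15.8  0.5 -1.4]
```

```bash
python3 -m creep '[{"delta_pos":[9,0,-1.5],"turn":[0,0.3,0.3],"claw":40},{"delta_pos":[4,0,0],"turn":[0,0,0],"claw":40},{"delta_pos":[0,0,0],"turn":[0,0,0],"claw":40}]' 20
python3 -m creep '[{"delta_pos":[3,0,0],"turn":[0,0,0],"claw":40},{"delta_pos":[0,0,0],"turn":[0,0,0],"claw":40}]' 20
python3 -c "
from plan import *
plan([.5239,.0311,.052],15.5)"
```

```text
time_s: 8.5
position: [0.5244, 0.0305, 0.0547]
orientation: [0.701, -0.095, 0.701, 0.095]
ft_force: [-0.2, 0.1, -3.2]
opening: 0.0603
time_s: 8.75
position: [0.5246, 0.0305, 0.0517]
orientation: [0.701, -0.095, 0.7, 0.095]
ft_force: [-0.1, -0.2, -3.3]
opening: 0.0604
turn [-0.11  0.04  0.01] shift after turn mm [-0.3  0.8 -0.5] shift now [-0.3  0.8 -0.5]
```

Still carrying the weight, so I'll lower in 1–2 mm steps.

```bash
python3 -m creep '[{"delta_pos":[2,0,0],"turn":[0,0,0],"claw":40},{"delta_pos":[0,0,0],"turn":[0,0,0],"claw":40}]' 20
python3 -m creep '[{"delta_pos":[1.5,0,0],"turn":[0,0,0],"claw":40},{"delta_pos":[0,0,0],"turn":[0,0,0],"claw":40}]' 20
```

```text
time_s: 9.0
position: [0.5247, 0.0303, 0.0502]
orientation: [0.701, -0.095, 0.7, 0.095]
ft_force: [-0.1, 0.6, -3.4]
opening: 0.0595
time_s: 9.25
position: [0.5249, 0.0302, 0.0502]
orientation: [0.702, -0.095, 0.7, 0.094]
ft_force: [0.3, 0.1, -3.0]
opening: 0.0603
```

```bash
python3 -m creep '[{"delta_pos":[2,0,0],"turn":[0,0,0],"claw":40},{"delta_pos":[1,0,0],"turn":[0,0,0],"claw":40},{"delta_pos":[0,0,0],"turn":[0,0,0],"claw":40}]' 20
python3 -c "
from plan import *
plan([.5239,.0311,.049],15.5)"
```

```text
time_s: 9.62
position: [0.5251, 0.0302, 0.05]
orientation: [0.702, -0.095, 0.7, 0.094]
ft_force: [-0.8, 0.4, -2.6]
opening: 0.0597
turn [-0.1   0.19  0.1 ] shift after turn mm [ 1.   1.2 -0.9] shift now [ 1.   1.2 -0.9]
```

```bash
python3 -m creep '[{"delta_pos":[4,0,0],"turn":[0,0,0],"claw":40},{"delta_pos":[4,0,0],"turn":[0,0,0],"claw":40}]' 20
```

```text
time_s: 9.88
position: [0.5255, 0.0298, 0.0469]
orientation: [0.702, -0.096, 0.699, 0.094]
ft_force: [-10.9, -0.3, 32.3]
opening: 0.06
```

```bash
python3 -m creep '[{"delta_pos":[-2,0,0],"turn":[0,0,0],"claw":40},{"delta_pos":[0,0,0],"turn":[0,0,0],"claw":100},{"delta_pos":[0,0,0],"turn":[0,0,0],"claw":100},{"delta_pos":[0,0,0],"turn":[0,0,0],"claw":100},{"delta_pos":[0,0,0],"turn":[0,0,0],"claw":100}]' 20
python3 -m creep '[{"delta_pos":[-30,0,0],"turn":[0,0,0],"claw":100},{"delta_pos":[-40,0,0],"turn":[0,0,0],"claw":100},{"delta_pos":[-50,0,0],"turn":[0,0,0],"claw":100},{"delta_pos":[-30,0,0],"turn":[0,0,0],"claw":100},{"delta_pos":[0,0,0],"turn":[0,0,0],"claw":100}]' 20
python3 look.py w4
```

```text
time_s: 10.5
position: [0.5262, 0.0298, 0.0485]
orientation: [0.703, -0.096, 0.698, 0.094]
ft_force: [-0.1, -0.2, 0.4]
opening: 0.0911
time_s: 11.12
position: [0.5248, 0.0301, 0.2015]
orientation: [0.702, -0.096, 0.699, 0.094]
ft_force: [0.5, -0.7, 0.3]
opening: 0.0912
11.175 [0.52400719 0.03020353 0.20007501] [[0.001, -0.267, 0.964], [-0.002, 0.964, 0.267], [-1.0, -0.002, 0.001]] [-0.09  0.36  1.57 -0.    1.21 -0.36] [-1.05364939  0.55441563  0.86245694]
```

View pics/w4.png

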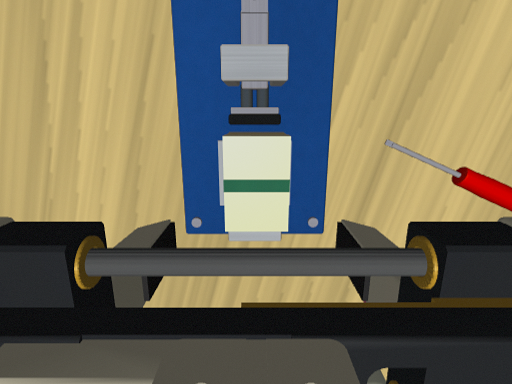

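The box stands in the nest at columns 223–291 with the pad just ahead at (255,118). The left rail is visible and the right one hidden, so I'll check whether the top is level.

Run:
```python
from plan import *
z=np.load('w4.npz'); im=z['im'];d=z['d'];K=(z['T'],*z['k']); P=cloud(d,K)
m=np.zeros(d.shape,bool); m[130:236,215:298]=1; m&=(P[...,2]>.08)&(P[...,2]<.11); q=P[m]
print(m.sum(),q.mean(0)); A=np.c_[q[:,:2]-q[:,:2].mean(0),np.ones(len(q))]; c=np.linalg.lstsq(A,q[:,2],rcond=None)[0]; print('slope deg',np.degrees(c[:2]),'z',c[2])
v,u=np.where(m); c=cv2.boxPoints(cv2.minAreaRect(np.stack([u,v],1).astype(np.float32))); w=np.array([ray(K,*p,.09) for p in c]); e=np.diff(w,axis=0); C=w.mean(0)
print(C,np.linalg.norm(e,axis=1),np.degrees(np.arctan2(e[:,1],e[:,0])))
yf=np.array([-.267,.964]);xf=np.array([.964,.267]);o=np.array([.5230,.0344]); print('off xf,yf',(C[:2]-o)@xf,(C[:2]-o)@yf)
# rail left via column profile at z .026
hsv=cv2.cvtColor(im,cv2.COLOR_BGR2HSV)
m2=np.zeros(d.shape,bool); m2[136:210,212:223]=1; m2&=(hsv[...,1]<80); v,u=np.where(m2); print('rail', m2.sum(), (ray(K,u.min(),v.mean(),.026)[:2]-o)@xf)
# crank grip from here via top camera, and plan to grip
im,d,K=cap('top'); hsv=cv2.cvtColor(im,cv2.COLOR_BGR2HSV); P=cloud(d,K)
cv2.imwrite('pics/top1.png',im); m=np.zeros(d.shape,bool); m[180:225,160:210]=1; m&=((hsv[...,0]<8)|(hsv[...,0]>172))&(hsv[...,1]>150)
v,u=np.where(m); print('red',len(u),P[m&(P[...,2]>.13)].mean(0) if len(u) else None, P[m][:,2].max() if len(u) else 0)
```

```text
6293 [0.52461209 0.03576978 0.09101438]
slope deg [ 0.05569042 -0.22777838] z 0.09101437661793155
[0.52542051 0.03377009 0.09      ] [0.05993544 0.09121706 0.06526949] [  15.47095767  -72.79473589 -164.5852941 ]
off xf,yf 0.0021651846979954276 -0.0012535102526471007
rail 275 -0.04134900246210089
red 51 [0.53280088 0.22905711 0.14107815] 0.1470747551570799
```

```bash
python3 -m creep '[{"delta_pos":[-15,40,12],"turn":[0,0,0],"claw":60},{"delta_pos":[0,45,15],"turn":[0,0,0],"claw":60},{"delta_pos":[0,40,15],"turn":[0,0,0],"claw":60},{"delta_pos":[0,0,0],"turn":[0,0,0],"claw":60},{"delta_pos":[0,0,0],"turn":[0,0,0],"claw":60}]' 20
python3 look.py w5
python3 - <<'E'
from plan import *
z=np.load('w5.npz'); im=z['im'];d=z['d'];K=(z['T'],*z['k']); P=cloud(d,K); hsv=cv2.cvtColor(im,cv2.COLOR_BGR2HSV)
m=((hsv[...,0]<8)|(hsv[...,0]>172))&(hsv[...,1]>120)&(P[...,2]>.05)
v,u=np.where(m); print(len(u),u.min(),u.max(),v.min(),v.max())
t=m&(P[...,2]>.138); print('top of grip',t.sum(),P[t].mean(0),P[t].min(0),P[t].max(0))
plan([*P[t].mean(0)[:2],.16],15.5)
E
```

```text
time_s: 11.85
position: [0.5273, 0.164, 0.2045]
orientation: [0.695, -0.095, 0.707, 0.094]
ft_force: [0.3, 0.2, 0.1]
opening: 0.0555
11.9 [0.52726371 0.16385508 0.20453299] [[-0.017, -0.264, 0.964], [-0.004, 0.965, 0.264], [-1.0, 0.001, -0.018]] [ 0.16  0.42  1.47 -0.    1.27 -0.1 ] [-0.37860443  0.24803859  0.06788988]
617 274 481 105 299
top of grip 570 [0.53469404 0.2314956  0.1445992 ] [0.51236259 0.19162558 0.13801993] [0.60302429 0.24269467 0.36343364]
turn [-0.2  -1.01 -0.07] shift after turn mm [44.5 63.2 25.2] shift now [44.2 63.2 25.8]
```

View pics/w5.png

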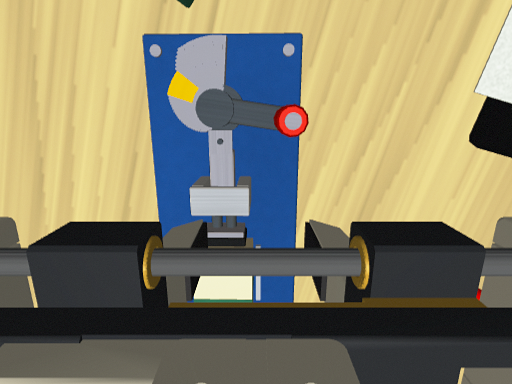

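The red grip is at (291,121), the hub at (214,107), the yellow flat at about (183,87), and the roller at about (220,138) on the cam's near side. I'll compute the angles.

Run:
```python
from plan import *
z=np.load('w5.npz'); im=z['im'];d=z['d'];K=(z['T'],*z['k']); P=cloud(d,K); hsv=cv2.cvtColor(im,cv2.COLOR_BGR2HSV)
g=ray(K,291,121,.143); print('grip',g, P[121,291]); print('hub depth',P[107,214])
h=ray(K,214,107,P[107,214][2])
S=np.array([.4704,.2243]); print('S',S,'hub',h)
m=(abs(hsv[...,0].astype(int)-25)<6)&(hsv[...,1]>200); m[:70]=0;m[110:]=0;m[:,:160]=0;m[:,205:]=0
v,u=np.where(m); Y=np.array([ray(K,a,b,np.median(P[m][:,2]))[:2] for a,b in zip(u,v)])
for C in (S,h[:2]):
  a=np.degrees(np.arctan2(*(Y-C).T[::-1]))%360; print('yellow angles',a.min(),np.median(a),a.max(),'z',np.median(P[m][:,2]),'to roller deg begin(max)->285.5:',285.5-a.max(),285.5-a.min(), 'rad',np.radians(285.5-a.max()),np.radians(285.5-a.min()))
  print('grip',np.linalg.norm(g[:2]-C),np.degrees(np.arctan2(*(g[:2]-C)[::-1])))
plan([*g[:2],.16],15.5)
```

```text
grip [0.53458675 0.23111978 0.143     ] [0.5342747  0.23111387 0.14609508]
hub depth [0.47062307 0.22469142 0.08949669]
S [0.4704 0.2243] hub [0.47062307 0.22469142 0.08949669]
yellow angles 153.15093064919998 167.3634398246988 182.62220605966485 z 0.053318977119206634 to roller deg begin(max)->285.5: 102.87779394033515 132.34906935080002 rad 1.7955562314471192 2.3099270221217747
grip 0.06454802731780207 6.064869885015285
yellow angles 153.90780177333446 167.93121446437473 183.3235967311869 z 0.053318977119206634 to roller deg begin(max)->285.5: 102.17640326881309 131.59219822666554 rad 1.7833146548862853 2.2967171289923574
grip 0.06428589094966503 5.738964193459962
turn [-0.2  -1.01 -0.07] shift after turn mm [44.5 62.9 25. ] shift now [44.2 62.9 25.6]
```

```bash
python3 -m creep '[{"delta_pos":[0,35,13],"turn":[0,-1,0],"claw":60},{"delta_pos":[10,28,12],"turn":[0,0,0],"claw":60},{"delta_pos":[0,0,0],"turn":[0,0,0],"claw":60},{"delta_pos":[0,0,0],"turn":[0,0,0],"claw":60}]' 20
python3 -c "
from plan import *
plan([.5345,.2311,.103],15.5)"
```

```text
time_s: 12.4
position: [0.5355, 0.2273, 0.1927]
orientation: [0.7, -0.092, 0.702, 0.092]
ft_force: [0.2, 0.6, 0.4]
opening: 0.0554
turn [-0.6  -0.16  0.  ] shift after turn mm [89.7  3.9  0.1] shift now [89.7  3.9  0.3]
```

```bash
python3 -m creep '[{"delta_pos":[25,4,0],"turn":[-0.5,0,0],"claw":60},{"delta_pos":[30,0,0],"turn":[0,0,0],"claw":60},{"delta_pos":[28,0,0],"turn":[0,0,0],"claw":60},{"delta_pos":[0,0,0],"turn":[0,0,0],"claw":60}]' 20
python3 -c "
from plan import *
plan([.5345,.2311,.103],15.5)"
```

```text
time_s: 12.9
position: [0.5357, 0.2257, 0.1096]
orientation: [0.701, -0.093, 0.701, 0.092]
ft_force: [-0.6, 0.7, -0.6]
opening: 0.055
turn [-0.43 -0.01  0.06] shift after turn mm [6.6 5.6 0.3] shift now [6.6 5.6 0.3]
```

```bash
python3 -m creep '[{"delta_pos":[5,6,0],"turn":[0,0,0],"claw":60},{"delta_pos":[0,0,0],"turn":[0,0,0],"claw":60},{"delta_pos":[0,0,0],"turn":[0,0,0],"claw":18},{"delta_pos":[0,0,0],"turn":[0,0,0],"claw":18},{"delta_pos":[0,0,0],"turn":[0,0,0],"claw":18},{"delta_pos":[0,0,0],"turn":[0,0,0],"claw":18}]' 25
cat > arc.py <<'E'
from plan import *
import sys
S=np.array([.4705,.2245]); r=.0645
def info(stepdeg=6,n=6):
    s=telemetry.state(); p=s['position'][:2]-S; t=np.arctan2(p[1],p[0]); tan=np.array([-np.sin(t),np.cos(t)])
    print('th',np.degrees(t).round(1),'r',(np.linalg.norm(p)*1000).round(1),'Ftan',(s['ft_force'][:2]@tan).round(1),'Frad',(s['ft_force'][:2]@p/np.linalg.norm(p)).round(1),'Fz',s['ft_force'][2].round(1),'z',s['position'][2].round(4),'t',s['time_s'])
    q=s['position'].copy(); M=rot(s).inv()
    for i in range(1,n+1):
        a=t+np.radians(stepdeg)*i; w=np.array([*(S+r*np.array([np.cos(a),np.sin(a)])),.103]); print((M.apply(w-q)*1000).round(1),end=' '); q=w
    plan([*s['position'][:2],.103],15.5)
info(*map(float,sys.argv[1:2]),*map(int,sys.argv[2:3]))
E
python3 arc.py 8 8
```

```text
time_s: 13.65
position: [0.5354, 0.2312, 0.1087]
orientation: [0.703, -0.093, 0.699, 0.092]
ft_force: [-4.1, -1.9, 0.0]
opening: 0.0236
th 5.9 r 65.3 Ftan -1.5 Frad -4.2 Fz 0.0 z 0.1087 t 13.65
[5.7 9.1 0. ] [-0.   9.  -0.5] [-0.   8.8 -1.7] [-0.   8.5 -2.9] [-0.   8.  -4.1] [-0.   7.4 -5.1] [-0.   6.6 -6.1] [-0.   5.7 -7. ] turn [-0.49  0.25  0.07] shift after turn mm [5.7 0.  0. ] shift now [ 5.7  0.  -0. ]
```

```bash
python3 -m creep '[{"delta_pos":[1,9,0],"turn":[-0.4,0,0],"claw":18},{"delta_pos":[1,9,-0.5],"turn":[0,0,0],"claw":18},{"delta_pos":[0,9,-1.5],"turn":[0,0,0],"claw":18}]' 25
python3 arc.py 8 8
```

```text
time_s: 14.02
position: [0.527, 0.2562, 0.1087]
orientation: [0.703, -0.096, 0.698, 0.094]
ft_force: [-2.4, -2.6, 0.5]
opening: 0.0236
th 29.3 r 64.7 Ftan -1.1 Frad -3.4 Fz 0.5 z 0.1087 t 14.025
[ 5.7  8.5 -3. ] [-0.1  8.1 -3.9] [-0.1  7.5 -5. ] [-0.1  6.7 -6. ] [-0.1  5.8 -6.9] [-0.1  4.8 -7.6] [-0.1  3.7 -8.2] [-0.1  2.5 -8.6] turn [-0.11  0.36  0.2 ] shift after turn mm [5.7 0.  0. ] shift now [ 5.7  0.  -0. ]
```

Tracks well, and the force is idle.

```bash
python3 -m creep '[{"delta_pos":[0.5,8.5,-3],"turn":[0,0.3,0],"claw":18},{"delta_pos":[0,8,-4],"turn":[0,0,0],"claw":18}]' 25
python3 arc.py 8 1
python3 -m creep '[{"delta_pos":[0,7.5,-5],"turn":[0,0,0],"claw":18},{"delta_pos":[0,6.5,-6],"turn":[0,0,0],"claw":18}]' 25
python3 arc.py 6 8
```

```text
time_s: 14.28
position: [0.5165, 0.2696, 0.1087]
orientation: [0.702, -0.097, 0.7, 0.093]
ft_force: [1.1, -7.2, 1.4]
opening: 0.0231
th 44.4 r 64.5 Ftan -5.9 Frad -4.3 Fz 1.4 z 0.1087 t 14.275
[ 5.7  7.6 -4.9] turn [-0.09  0.14  0.38] shift after turn mm [5.7 0.  0. ] shift now [ 5.7  0.  -0. ]
time_s: 14.52
position: [0.5038, 0.2794, 0.1087]
orientation: [0.703, -0.098, 0.698, 0.092]
ft_force: [4.3, -6.2, 0.5]
opening: 0.0234
th 58.7 r 64.2 Ftan -6.9 Frad -3.1 Fz 0.5 z 0.1087 t 14.525
[ 5.7  4.9 -4.7] [-0.1  4.1 -5.3] [-0.1  3.5 -5.7] [-0.1  2.9 -6.1] [-0.1  2.3 -6.4] [-0.1  1.6 -6.6] [-0.   0.9 -6.7] [-0.   0.2 -6.7] turn [-0.07  0.33  0.58] shift after turn mm [5.7 0.  0. ] shift now [ 5.7  0.1 -0. ]
```

```bash
python3 -m creep '[{"delta_pos":[0,5,-4.5],"turn":[0,0.3,0.5],"claw":18},{"delta_pos":[0,4,-5.3],"turn":[0,0,0],"claw":18},{"delta_pos":[0,0,0],"turn":[0,0,0],"claw":18}]' 25
python3 arc.py 6 1
python3 -m creep '[{"delta_pos":[0,3.5,-5.7],"turn":[0,0,0],"claw":18},{"delta_pos":[0,2.9,-6],"turn":[0,0,0],"claw":18},{"delta_pos":[0,0,0],"turn":[0,0,0],"claw":18}]' 25
python3 arc.py 5 8
```

```text
time_s: 14.9
position: [0.4941, 0.2841, 0.1087]
orientation: [0.703, -0.097, 0.699, 0.093]
ft_force: [-2.9, -2.2, 2.7]
opening: 0.0231
th 68.4 r 64.1 Ftan 1.9 Frad -3.1 Fz 2.7 z 0.1087 t 14.9
[ 5.6  4.1 -5.4] turn [-0.03  0.28  0.34] shift after turn mm [5.7 0.  0. ] shift now [ 5.7  0.  -0. ]
time_s: 15.28
position: [0.4844, 0.287, 0.1087]
orientation: [0.705, -0.097, 0.696, 0.093]
ft_force: [-1.3, -2.2, 3.4]
opening: 0.0234
th 77.4 r 64.0 Ftan 0.8 Frad -2.5 Fz 3.4 z 0.1087 t 15.275
[ 5.6  2.9 -4.9] [-0.1  2.  -5.3] [-0.1  1.5 -5.4] [-0.1  1.  -5.5] [-0.1  0.5 -5.6] [-0.1  0.1 -5.6] [-0.1 -0.4 -5.6] [-0.1 -0.9 -5.5] turn [-0.05  0.69  0.46] shift after turn mm [5.7 0.  0. ] shift now [ 5.7  0.  -0.1]
```

```bash
python3 -m creep '[{"delta_pos":[0,2.8,-4.9],"turn":[0,0.5,0.4],"claw":18},{"delta_pos":[0,2,-5.3],"turn":[0,0,0],"claw":18}]' 25
python3 arc.py 5 1
python3 -m creep '[{"delta_pos":[0,1.5,-5.4],"turn":[0,0,0],"claw":18},{"delta_pos":[0,1,-5.5],"turn":[0,0,0],"claw":18}]' 25
python3 arc.py 5 8
```

```text
time_s: 15.52
position: [0.4769, 0.2881, 0.1088]
orientation: [0.704, -0.096, 0.697, 0.094]
ft_force: [8.7, -3.7, -4.1]
opening: 0.0234
th 84.3 r 64.0 Ftan -9.1 Frad -2.8 Fz -4.1 z 0.1088 t 15.525
[ 5.8  2.3 -5.2] turn [-0.04  0.58  0.21] shift after turn mm [5.8 0.  0. ] shift now [ 5.8  0.  -0.1]
time_s: 15.78
position: [0.4702, 0.2883, 0.1089]
orientation: [0.708, -0.095, 0.693, 0.095]
ft_force: [9.1, -0.2, -3.9]
opening: 0.0235
th 90.2 r 63.8 Ftan -9.1 Frad -0.3 Fz -3.9 z 0.1089 t 15.775
[ 5.7  1.9 -5.4] [-0.1  0.8 -5.6] [-0.1  0.3 -5.6] [-0.1 -0.2 -5.6] [-0.1 -0.7 -5.6] [-0.1 -1.2 -5.5] [-0.1 -1.7 -5.4] [-0.1 -2.1 -5.2] turn [-0.06  1.15  0.22] shift after turn mm [5.9 0.  0. ] shift now [ 5.9  0.  -0.1]
```

```bash
python3 -m creep '[{"delta_pos":[0,1.5,-5.4],"turn":[0,1,0.2],"claw":18},{"delta_pos":[0,0.8,-5.6],"turn":[0,0,0],"claw":18}]' 25
python3 arc.py 5 1
python3 -m creep '[{"delta_pos":[0,0.3,-5.6],"turn":[0,0,0],"claw":18},{"delta_pos":[0,0,-5.6],"turn":[0,0,0],"claw":18}]' 25
python3 arc.py 5 8
```

```text
time_s: 16.02
position: [0.4646, 0.2881, 0.1089]
orientation: [0.706, -0.095, 0.696, 0.095]
ft_force: [13.1, -1.9, -7.6]
opening: 0.0232
th 95.3 r 63.9 Ftan -12.9 Frad -3.1 Fz -7.6 z 0.1089 t 16.025
[ 5.8  1.3 -5.6] turn [-0.07  0.83  0.07] shift after turn mm [5.9 0.  0. ] shift now [ 5.9  0.  -0.1]
time_s: 16.27
position: [0.46, 0.2874, 0.1089]
orientation: [0.711, -0.093, 0.691, 0.096]
ft_force: [11.8, 2.5, -7.0]
opening: 0.0228
th 99.5 r 63.8 Ftan -12.0 Frad 0.5 Fz -7.0 z 0.1089 t 16.275
[ 5.7  1.  -5.7] [-0.2 -0.2 -5.6] [-0.2 -0.6 -5.6] [-0.2 -1.1 -5.5] [-0.2 -1.6 -5.4] [-0.1 -2.1 -5.2] [-0.1 -2.5 -5. ] [-0.1 -3.  -4.8] turn [-0.12  1.63 -0.02] shift after turn mm [5.9 0.  0. ] shift now [ 5.9 -0.  -0.2]
```

```bash
python3 -m creep '[{"delta_pos":[0,0,0],"turn":[0,1.5,0],"claw":18},{"delta_pos":[0,0,0],"turn":[0,0,0],"claw":18}]' 25
python3 arc.py 5 1
python3 look.py w6
python3 - <<'E'
from h import *
a=cv2.imread('pics/w6.png'); im,d,K=cap('top'); P=cloud(d,K)
cv2.imwrite('pics/m6.png',np.vstack([cv2.resize(a[:320],(640,400)), cv2.resize(im[160:262,150:300],(294,200),interpolation=2).repeat(1,0) if 0 else cv2.copyMakeBorder(cv2.resize(im[160:262,150:300],(294,200),interpolation=2),0,0,0,346,0)]))
E
```

```text
time_s: 16.52
position: [0.461, 0.2878, 0.1088]
orientation: [0.702, -0.094, 0.7, 0.095]
ft_force: [6.2, -3.4, -2.1]
opening: 0.0236
th 98.5 r 64.0 Ftan -5.6 Frad -4.3 Fz -2.1 z 0.1088 t 16.525
[ 5.7  0.9 -5.6] turn [-0.11  0.2  -0.02] shift after turn mm [5.8 0.  0. ] shift now [ 5.8 -0.  -0. ]
16.575 [0.4611569  0.28778203 0.108774  ] [[0.004, -0.266, 0.964], [0.001, 0.964, 0.266], [-1.0, 0.0, 0.004]] [ 0.42  0.49  1.64 -0.    1.    0.15] [ 6.60699748 -2.83680012 -3.04326741]
```

View pics/m6.png

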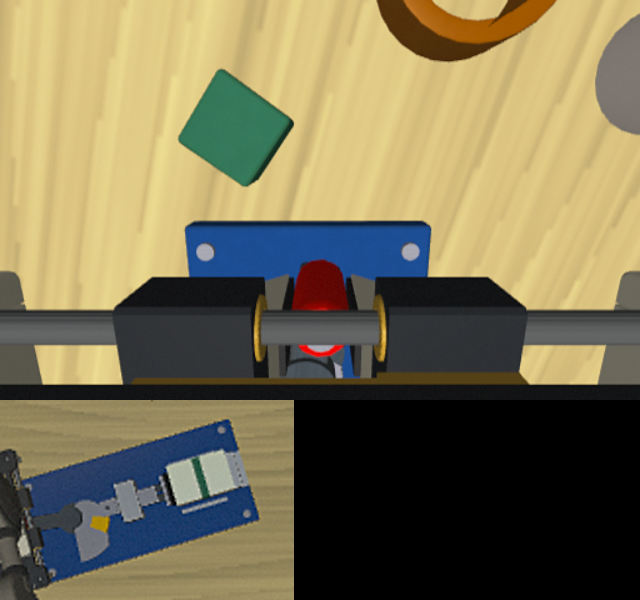

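The yellow flat at crop (100,523) has not yet reached the roller at about (108,507). The pad now touches the box, and the box is against the fence. The held force of 6 N fits the late rise, so I'll continue.

```bash
python3 -m creep '[{"delta_pos":[0,0.5,-5.6],"turn":[0,0,0],"claw":18},{"delta_pos":[0,0,-5.6],"turn":[0,1,0],"claw":18}]' 25
python3 arc.py 5 1
python3 -m creep '[{"delta_pos":[0,-0.6,-5.6],"turn":[0,0.5,0],"claw":18}]' 25
python3 arc.py 5 1
python3 -m creep '[{"delta_pos":[0,-0.8,-5.5],"turn":[0,0.5,0],"claw":18}]' 25
python3 arc.py 4 6
```

```text
time_s: 16.88
position: [0.456, 0.2867, 0.1089]
orientation: [0.701, -0.094, 0.701, 0.095]
ft_force: [11.3, 1.4, -9.1]
opening: 0.0235
th 103.2 r 63.9 Ftan -11.3 Frad -1.2 Fz -9.1 z 0.1089 t 16.875
[ 5.9  0.6 -5.6] turn [-0.13  0.   -0.05] shift after turn mm [5.9 0.  0. ] shift now [ 5.9 -0.  -0. ]
time_s: 17.0
position: [0.4541, 0.2861, 0.109]
orientation: [0.7, -0.094, 0.701, 0.095]
ft_force: [13.3, 4.6, -10.4]
opening: 0.0233
th 104.9 r 63.7 Ftan -14.0 Frad 1.0 Fz -10.4 z 0.109 t 17.0
[ 6.   0.5 -5.6] turn [-0.15 -0.04 -0.14] shift after turn mm [6. 0. 0.] shift now [ 6. -0.  0.]
time_s: 17.12
position: [0.4529, 0.2857, 0.1091]
orientation: [0.701, -0.093, 0.701, 0.096]
ft_force: [13.1, 5.5, -13.9]
opening: 0.0232
th 106.1 r 63.7 Ftan -14.2 Frad 1.7 Fz -13.9 z 0.1091 t 17.125
[ 6.2  0.5 -4.5] [-0.  -0.5 -4.5] [-0.  -0.8 -4.4] [-0.  -1.1 -4.4] [-0.  -1.4 -4.3] [-0.  -1.7 -4.2] turn [-0.18  0.01 -0.25] shift after turn mm [6.1 0.  0. ] shift now [ 6.1 -0.  -0. ]
```

```bash
python3 -m creep '[{"delta_pos":[1.5,-0.5,-5],"turn":[0,0,0],"claw":18}]' 25
python3 arc.py 5 1
python3 -m creep '[{"delta_pos":[1.5,-0.5,-5],"turn":[0,0,0],"claw":18}]' 25
python3 arc.py 5 1
python3 -m creep '[{"delta_pos":[0,0,0],"turn":[0,0,0],"claw":18}]' 25
python3 arc.py 4 6
```

```text
time_s: 17.25
position: [0.4515, 0.2856, 0.1087]
orientation: [0.704, -0.092, 0.698, 0.097]
ft_force: [8.0, 1.9, 6.0]
opening: 0.0237
th 107.3 r 64.0 Ftan -8.2 Frad -0.6 Fz 6.0 z 0.1087 t 17.25
[ 5.7  0.  -5.7] turn [-0.2   0.49 -0.35] shift after turn mm [5.7 0.  0. ] shift now [ 5.7 -0.  -0. ]
time_s: 17.38
position: [0.4507, 0.2854, 0.1088]
orientation: [0.707, -0.091, 0.695, 0.098]
ft_force: [12.7, 0.7, 1.6]
opening: 0.0235
th 108.0 r 64.1 Ftan -12.3 Frad -3.2 Fz 1.6 z 0.1088 t 17.375
[ 5.7 -0.1 -5.7] turn [-0.2   1.07 -0.43] shift after turn mm [5.8 0.  0. ] shift now [ 5.8 -0.  -0.1]
time_s: 17.5
position: [0.4515, 0.2857, 0.1089]
orientation: [0.708, -0.09, 0.694, 0.098]
ft_force: [2.3, -3.9, -4.3]
opening: 0.0234
th 107.3 r 64.0 Ftan -1.0 Frad -4.4 Fz -4.3 z 0.1089 t 17.5
[ 5.8  0.1 -4.6] [-0.1 -0.6 -4.5] [-0.1 -0.9 -4.4] [-0.1 -1.2 -4.3] [-0.1 -1.5 -4.2] [-0.1 -1.8 -4.1] turn [-0.2   1.18 -0.44] shift after turn mm [5.9 0.  0. ] shift now [ 5.9 -0.  -0.1]
```

```bash
python3 -m creep '[{"delta_pos":[1,-0.5,-7],"turn":[0,1.1,-0.4],"claw":18}]' 25
python3 arc.py 5 1
python3 -m creep '[{"delta_pos":[1,-0.8,-7],"turn":[0,0.3,0],"claw":18}]' 25
python3 arc.py 5 1
python3 -m creep '[{"delta_pos":[1,-0.8,-6],"turn":[0,0.3,0],"claw":18}]' 25
python3 arc.py 4 4
```

```text
time_s: 17.62
position: [0.4489, 0.2848, 0.1089]
orientation: [0.705, -0.093, 0.697, 0.095]
ft_force: [17.5, 3.7, -3.4]
opening: 0.0232
th 109.7 r 64.0 Ftan -17.7 Frad -2.4 Fz -3.4 z 0.1089 t 17.625
[ 5.8 -0.2 -5.7] turn [-0.22  0.65 -0.1 ] shift after turn mm [5.9 0.  0. ] shift now [ 5.9 -0.  -0.1]
time_s: 17.75
position: [0.4477, 0.2842, 0.109]
orientation: [0.707, -0.092, 0.694, 0.096]
ft_force: [20.3, 5.5, -10.1]
opening: 0.023
th 110.9 r 63.9 Ftan -21.0 Frad -2.1 Fz -10.1 z 0.109 t 17.75
[ 5.9 -0.2 -5.7] turn [-0.24  1.08 -0.2 ] shift after turn mm [6. 0. 0.] shift now [ 6.  -0.  -0.1]
time_s: 17.88
position: [0.4451, 0.2833, 0.1088]
orientation: [0.708, -0.091, 0.694, 0.096]
ft_force: [7.5, 1.7, 0.1]
opening: 0.023
th 113.4 r 64.0 Ftan -7.5 Frad -1.4 Fz 0.1 z 0.1088 t 17.875
[ 5.7 -0.4 -4.6] [-0.1 -1.1 -4.4] [-0.1 -1.4 -4.3] [-0.1 -1.7 -4.2] turn [-0.26  1.19 -0.28] shift after turn mm [5.8 0.  0. ] shift now [ 5.8 -0.  -0.1]
```

Force dropped from 21 to 7.5 N at θ≈113°, where vision predicted the flat begins. I'll hold and check.

```bash
python3 -m creep '[{"delta_pos":[0,0,0],"turn":[0,1,-0.2],"claw":18}]' 25
python3 arc.py 4 2
python3 -m creep '[{"delta_pos":[0,-1.2,-3.5],"turn":[0,0,0],"claw":18}]' 25
python3 arc.py 4 2
python3 -m creep '[{"delta_pos":[0,0,0],"turn":[0,0,0],"claw":18}]' 25
python3 arc.py 4 2
```

```text
time_s: 18.0
position: [0.445, 0.2833, 0.1088]
orientation: [0.702, -0.093, 0.7, 0.094]
ft_force: [0.1, -3.7, -3.0]
opening: 0.0237
th 113.5 r 64.1 Ftan 1.3 Frad -3.4 Fz -3.0 z 0.1088 t 18.0
[ 5.8 -0.4 -4.5] [-0.  -1.1 -4.4] turn [-0.26  0.17 -0.08] shift after turn mm [5.8 0.  0. ] shift now [ 5.8 -0.  -0. ]
time_s: 18.12
position: [0.4432, 0.2822, 0.1089]
orientation: [0.703, -0.092, 0.699, 0.095]
ft_force: [7.4, 4.5, -3.3]
opening: 0.0234
th 115.3 r 63.9 Ftan -8.6 Frad 1.0 Fz -3.3 z 0.1089 t 18.125
[ 5.9 -0.3 -4.6] [-0.  -1.2 -4.3] turn [-0.28  0.35 -0.16] shift after turn mm [5.9 0.  0. ] shift now [ 5.9 -0.  -0. ]
time_s: 18.25
position: [0.4428, 0.2823, 0.1088]
orientation: [0.702, -0.092, 0.699, 0.095]
ft_force: [0.1, -3.3, 1.9]
opening: 0.0234
th 115.7 r 64.1 Ftan 1.4 Frad -3.0 Fz 1.9 z 0.1088 t 18.25
[ 5.8 -0.6 -4.5] [-0.  -1.3 -4.3] turn [-0.28  0.29 -0.16] shift after turn mm [5.8 0.  0. ] shift now [ 5.8 -0.  -0. ]
```

No spring-back on hold, so it's in the flat. I'll advance a little further for margin.

```bash
python3 -m creep '[{"delta_pos":[0,-1.2,-3.5],"turn":[0,0.2,0],"claw":18},{"delta_pos":[0,0,0],"turn":[0,0,0],"claw":18}]' 25
python3 arc.py 4 2
python3 -m creep '[{"delta_pos":[0,-1.3,-3.5],"turn":[0,0.2,0],"claw":18},{"delta_pos":[0,0,0],"turn":[0,0,0],"claw":18}]' 25
python3 arc.py 4 2
```

```text
time_s: 18.5
position: [0.4391, 0.2804, 0.1087]
orientation: [0.701, -0.093, 0.701, 0.095]
ft_force: [-1.9, -3.8, 3.1]
opening: 0.0232
th 119.3 r 64.1 Ftan 3.5 Frad -2.3 Fz 3.1 z 0.1087 t 18.5
[ 5.7 -0.9 -4.4] [-0.  -1.5 -4.2] turn [-0.27  0.04 -0.19] shift after turn mm [5.7 0.  0. ] shift now [ 5.7 -0.  -0. ]
time_s: 18.75
position: [0.4361, 0.2786, 0.1088]
orientation: [0.7, -0.092, 0.702, 0.095]
ft_force: [-2.3, -3.3, 0.7]
opening: 0.0235
th 122.4 r 64.1 Ftan 3.8 Frad -1.6 Fz 0.7 z 0.1088 t 18.75
[ 5.8 -1.1 -4.4] [-0.  -1.8 -4.1] turn [-0.27 -0.09 -0.24] shift after turn mm [5.8 0.  0. ] shift now [ 5.8 -0.   0. ]
```

Mid-flat now, about 10° in, and moving freely. Releasing and going straight up.

```bash
python3 -m creep '[{"delta_pos":[0,0,0],"turn":[0,0,0],"claw":50},{"delta_pos":[0,0,0],"turn":[0,0,0],"claw":50},{"delta_pos":[0,0,0],"turn":[0,0,0],"claw":50},{"delta_pos":[-25,0,0],"turn":[0,0,0],"claw":50},{"delta_pos":[-40,0,0],"turn":[0,0,0],"claw":50},{"delta_pos":[-50,0,0],"turn":[0,0,0],"claw":50},{"delta_pos":[0,-50,0],"turn":[0,0,0],"claw":50},{"delta_pos":[0,-50,0],"turn":[0,0,0],"claw":50},{"delta_pos":[0,-50,0],"turn":[0,0,0],"claw":50},{"delta_pos":[0,0,0],"turn":[0,0,0],"claw":50}]' 25
python3 look.py w7
```

```text
time_s: 20.0
position: [0.4764, 0.1306, 0.2268]
orientation: [0.7, -0.093, 0.702, 0.096]
ft_force: [-0.4, -0.1, 0.3]
opening: 0.0459
20.05 [0.47594755 0.13207048 0.22683214] [[-0.003, -0.267, 0.964], [0.004, 0.964, 0.267], [-1.0, 0.005, -0.002]] [ 0.11  0.29  1.6   0.    1.25 -0.16] [ 0.47999731  1.0926752  -0.03364973]
```

View pics/w7.png

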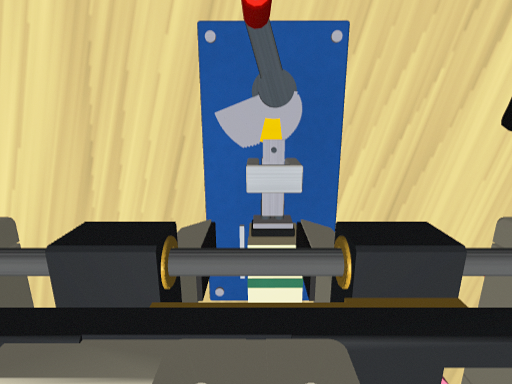

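The yellow flat at (272,129) sits on the follower, centred, and the pad presses on the box. A last stability check follows with the gripper well clear.

```bash
python3 -m creep '[{"delta_pos":[-40,-40,0],"turn":[0,0,0],"claw":50},{"delta_pos":[0,-50,0],"turn":[0,0,0],"claw":50},{"delta_pos":[0,-50,0],"turn":[0,0,0],"claw":50},{"delta_pos":[0,-50,0],"turn":[0,0,0],"claw":50},{"delta_pos":[0,-50,0],"turn":[0,0,0],"claw":50},{"delta_pos":[0,-20,0],"turn":[0,0,0],"claw":50},{"delta_pos":[0,0,0],"turn":[0,0,0],"claw":50},{"delta_pos":[0,0,0],"turn":[0,0,0],"claw":50},{"delta_pos":[0,0,0],"turn":[0,0,0],"claw":50}]' 25
python3 - <<'E'
from h import *
im,d,K=cap('top'); P=cloud(d,K); z=np.load('top0.npz'); cv2.imwrite('pics/top9.png',cv2.resize(np.hstack([im[140:270,80:420]]),(800,306),interpolation=2))
hsv=cv2.cvtColor(im,cv2.COLOR_BGR2HSV)
m=((hsv[...,0]<8)|(hsv[...,0]>172))&(hsv[...,1]>150)&(P[...,2]>.12)&(P[...,2]<.16); m[:,:120]=0; m[:,220:]=0
g=P[m].mean(0); print('grip th',np.degrees(np.arctan2(g[1]-.2245,g[0]-.4705)),m.sum())
m=(P[...,2]>.08)&(P[...,2]<.1)&(np.hypot(P[...,0]-.525,P[...,1]-.03)<.06)&(hsv[...,1]<90); q=P[m]; print('box',m.sum(),q.mean(0)); A=np.c_[q[:,:2]-q[:,:2].mean(0),np.ones(len(q))]; print(np.degrees(np.linalg.lstsq(A,q[:,2],rcond=None)[0][:2]))
print(telemetry.state()['ft_force'])
E
```

```text
time_s: 21.18
position: [0.5484, -0.1113, 0.2657]
orientation: [0.699, -0.097, 0.701, 0.104]
ft_force: [0.3, 0.4, 0.0]
opening: 0.046
grip th 125.6873096036424 44
box 577 [0.52536057 0.02669926 0.08966809]
[0.00563039 0.18169131]
[-0.65767089  0.20470748 -0.67845928]
```

View pics/top9.png

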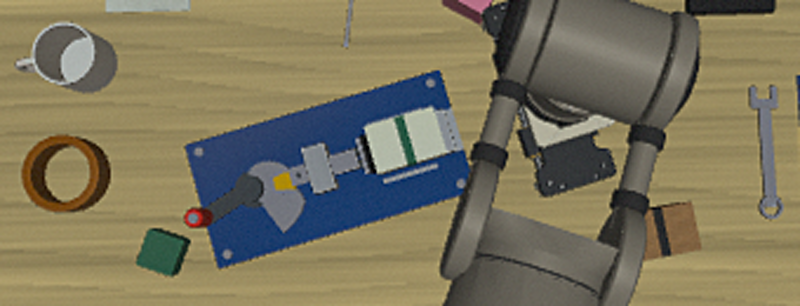

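The box is clamped against the fence, the yellow flat is at the roller and the crank is staying put. Handing in.

```bash
python3 -c "
from rig import ticket; print(ticket.close_job())"
```

```text
the job is handed in; nothing more can be done
None
```

The gift box is standing clamped in the fixture's nest, with the crank released and the follower roller on the yellow flat. I handed the job in at about 21 s of the 72 s.

- **Box:** I set it upright in the nest and let go. After clamping, its top is level to about 0.2° at 90 mm above the bench. The pictures show it between the pad and the fence.
- **Crank:** The force dropped at a crank angle of about 113°, where the pictures had put the start of the flat. I went about 10° further, to mid-flat, and let go. About 1.5–2 s later the top camera put the grip at 126°, against 122° at release. I put that down to measuring error; both angles lie within the flat.
- **Forces above the quoted values:** The moving force along the circle peaked at about 21 N just before the flat, against the 5 to 8 N quoted. Held still, it read 6 N or less, so I took the excess to be the arm's motion and binding, but I did not confirm that. Setting the box down briefly pressed it onto the nest floor with about 32 N. I had no way to check the box directly for damage.
- **Other items:** The ones visible in the last top view looked undisturbed: mug, tape roll, ring box, wrench and kraft box. The glue bottle, one pink box and most of the screwdriver were hidden or out of that view.

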